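# Fit the heater knob and hold the pilot valve in

## Task

Get the workshop gas heater's control unit ready to light: take the red dust cap off its brass spindle and leave it in the blue parts tray, then turn the loose black knob so that its D-shaped socket matches the D-shaped spindle and push it fully home. Keep pressing the knob so that the sprung spindle is pushed right in, as one does to hold a pilot flame, and finish like that, with the gripper still on the knob and holding it pressed in. Leave the carton, the jar and the oil filter where they stand.

Things in the scene. Friction and masses are not known exactly. Their poses are not given: they have to be found in the camera images.
- heater: Heater control unit, fixed to the bench: grey block 150 (x) x 110 (y) x 50 mm high, origin at the centre of its underside, with a brass gas stub at its +x end, 22 mm long. The spindle stands upright on its top face, 10 mm towards -x from the block's centre. A short white mark on the top face lies 28 to 44 mm from the spindle axis, towards +x, on the side the spindle's flat faces. It has its own yaw, up to about 0.4 rad.
- spindle_tip (a point): Centre of the top of the upright brass spindle (on the axis of the round part): D section, diameter 14 mm with a flat 4 mm from the axis that faces +x of this point (same yaw as the block); top edge chamfered 1.8 mm. The tip stands 24 mm above the block's top face (74 mm above the bench) when not pressed. The spindle does not turn. z is up.
- spindle (a joint): How far the spindle is pushed in, m: 0 out (at rest) to 0.008 fully in. Spring: starts to move at 5 N, about 9 N fully in; it comes back out as soon as it is not pressed.
- cap_center (a point): Centre (half-way up) of the loose red dust cap, an upside-down plastic cup, 30 mm outside diameter, 36 mm high, 22 mm bore that is 32 mm deep, about 30 g. At the start it stands loosely over the spindle, its rim resting on the block's top face. Pinch it from above and lift it straight up by at least 26 mm to clear the spindle.
- cap: The same dust cap; origin at the centre of its rim (underside), z along its axis.
- tray_in (a point): Centre of the inner floor of the fixed blue parts tray: open, 150 x 150 mm outside, 28 mm high, walls 4 mm thick, floor 4 mm thick; x and y along its walls.
- knob_grip (a point): Middle of the bar grip of the loose black knob, about 45 g; at the start the knob stands on the bench, socket down. The knob is 43 mm high: a round skirt of 42 mm diameter from 0 to 17 mm above its underside, and on it a bar grip 42 mm long (x), 13 mm wide (y), from 17 to 43 mm. This point is on the axis, 30 mm above the underside. x is along the bar, towards the end with the white pointer line (on top of the bar and down that end only). z up.
- knob_socket (a point): On the knob's axis, the ceiling of the D-shaped blind socket in its underside, 14 mm above the underside, which the spindle's tip meets when the knob is fully home. Same axes as knob_grip. Socket: diameter 15.5 mm with a flat 4.75 mm from the axis on the pointer (+x) side, so the pointer must point the same way as the spindle's flat faces (within about 0.1 rad). Home on the spindle, the underside is 10 mm above the block, 2 mm with the spindle fully in.
- knob: The same black knob; origin at the centre of its underside, same axes.
- carton: Bystander: small cardboard carton with red sides and white tape, 60 x 45 x 40 mm, origin at the centre of its underside. Leave alone.
- jar: Bystander: jar with a yellow lid, 64 mm diameter, 65 mm high, origin at the centre of its underside. Leave alone.
- filter: Bystander: orange oil filter with a white band, 68 mm diameter, 60 mm high, standing between the robot and the unit; origin at the centre of its underside. Leave alone.
There are look-alikes about, which are no part of the job. What is shaped like the cap but orange is not meant. Of the things that look like the heater, the middle-sized one is meant.

How it is judged:
By the outcome, as a careful person would: the job done as asked, in the order asked, and still so for the second after the job is handed in, while the arm keeps its last pose, push and grip.
It also fails if it takes over 64 s, if anything falls off the work surface, if the arm or the gripper's body presses on something with over 40 N, if the wrist force passes 120 N, or if a joint passes its speed limit or range.

## Robot

A 6-joint arm with a two-finger parallel gripper is mounted at the origin on the work surface. World frame = base frame: x ahead of the robot, y to its left, z up, the work surface at z = 0. Lengths are in m, angles in rad, forces in N, time in s.
With the tool pointing down it reaches from about 0.35 to 0.975 m from the base axis. Payload 4.9 kg.
Tool frame: the origin (TCP) lies on the centre line of the jaws, within the pads' length; the fingertips stand ctrl.nose_length ahead of it and the grasp point (between the pads) lies 2 mm behind it (ctrl.nose_length is the distance from the TCP to the fingertips, in m); z points along the fingers, y is the direction in which the jaws open and shut (so a half turn about z gives the same grasp; the last joint's range is limited). The gripper opens to 85 mm and grips with 20 to 120 N. Pads are 22 mm wide; open, the fingers measure 114 mm over their backs; the gripper's body (76 mm by 85 mm) begins 54 mm behind the grasp point. The pads swing forward as they close: fully open they stand 13 mm farther back than shut.
Start: joints at [-1.441, 0.053, 1.613, -0, 1.476, -0.119], TCP at [0.154, -0.606, 0.248] pointing down, gripper open.
Joint ranges: [-3.01, 3.01], [-1.01, 2.22], [0.06, 2.58], [-1.02, 4.17], [0.09, 2.62], [-3.14, 3.14]. Speed limits (rad/s): [2.57, 2.57, 3.14, 3.14, 3.14, 3.14].

## Interface

Orientations are given as a rotation vector (axis times angle).
In Python, from station import sensors, get_image, order, ctrl gives the robot as it stands.
- The arm moves only by the tool move_arm, never from a script. Its argument "increments" is a list of rows, each a list of 5 numbers: the shift along the tool's x, y, z in cm, then the turn about the tool's z in degrees, then the finger opening in cm, from 0 to 8.54. In form: [[dx, dy, dz, twist, gripper], ...]. A call has 1 to 5 rows; each row is the pose to reach, as a shift and turn from the pose commanded when the call began, along the tool's axes at that moment; what a row does not reach only later rows make up. A row lasts 1/8 s, in which the tool goes at most 62.5 mm and 10.7 degrees, less where a joint would pass 70% of its speed; a pose out of reach is approached as far as the arm can. A call with a gripper value outside its range is refused whole. The fingers move at their own pace and stop on an object; "newtons" is the grip in N (left out, the last holds). Time passes only in rows, so rows that repeat a pose let the fingers close. It gives the time, the measured TCP pose, the force and the opening at its end, in the units of the state.
- sensors.get_obs(): the state, without advancing time (a new reading comes with each control period).
- get_image(name): name is "side" or "top" or "wrist"; returns a dict with "image" (384x512x3 uint8, red, green, blue), "K" (3x3 intrinsics, pixels), "D" ([k1, k2, p1, p2, k3] as OpenCV has them; the pictures are not rectified), "R" (3x3) and "t" (3): a world point X has camera coordinates R X + t. Camera axes: x right, y down, z forward; pixel columns grow to the right and rows downward; lengths in m; the calibration is good to about 2 mm. A picture is of the moment at which its call begins. There is no depth.
- order.finish_job(): hands the job in, once; it reports no verdict.
The state is a dict: "t": time; "q": joint angles; "dq": joint speeds; "effort": joint torques, N m; "tool_pos": TCP position; "tool_rot": TCP orientation; "contact_force": force on the tool from outside, world axes, zero at the start; "wrist_torque": the same for the moment, N m; "opening": finger opening in m.
Only numpy, scipy, OpenCV 4.12 (cv2) and the standard library are available. Lean on these libraries where they do the work, as an engineer would, in place of code of your own. Each camera call takes 0.05 s, during which the arm holds its last target.

## Working session

There is one attempt and no reset: what is moved stays moved. The work goes in short steps, Python scripts to look and compute and a tool call to move; the robot and the scene stay as the last step left them, time stands still between calls to the robot, and variables do not carry over. Pictures are saved under pics/ and viewed, and the job is handed in when it is done.

Besides the shell and the picture viewer there is one more tool, called after "Call:" in YAML: its name, and indented under it one key for each argument. move_arm: Moves the arm, as the interface text tells. Its arguments: {"type":"object","properties":{"increments":{"type":"array"},"newtons":{"type":"number"}},"required":["increments"]}

```bash
ls; mkdir -p pics
python3 - <<'E'
from station import sensors,get_image,ctrl
import cv2,numpy as np
print(ctrl.nose_length, sensors.get_obs())
for n in ["side","top","wrist"]:
    d=get_image(n); cv2.imwrite(f"pics/{n}0.png",d["image"][:,:,::-1]); print(n,d["K"],d["D"],d["R"],d["t"])
    np.savez(f"pics/{n}0.npz",**d)
E
```

```text
pics
0.017 {'t': 0.0, 'q': array([-1.44102346e+00,  5.33377255e-02,  1.61431470e+00,  2.39679079e-05,
        1.47601763e+00, -1.19015313e-01]), 'dq': array([-1.74160557e-03,  9.04330345e-04,  5.13159952e-04, -9.24128440e-05,
       -8.32151059e-04,  2.05620592e-03]), 'effort': array([-1.21368130e-04, -3.93683910e+01, -3.70174026e+01, -1.11129787e-04,
        7.02518126e-03, -1.86156456e-05]), 'tool_pos': array([ 0.15381244, -0.60515781,  0.24706249]), 'tool_rot': array([-3.11525664e+00, -3.89527147e-01, -1.99104182e-05]), 'contact_force': array([0.55276769, 1.53414729, 0.19243771]), 'wrist_torque': array([ 0.03786117,  0.00612139, -0.02242182]), 'opening': 0.08556568380606441}
side [[359.82656157   0.         259.89883715]
 [  0.         359.82656157 194.1275983 ]
 [  0.           0.           1.        ]] [0.02417218 0.         0.         0.         0.        ] [[ 0.78377023 -0.62082444 -0.01677021]
 [-0.42332307 -0.51428349 -0.74586197]
 [ 0.4544247   0.59168362 -0.66588939]] [-0.44339098  0.29094046  0.56894401]
top [[379.84582665   0.         256.71026614]
 [  0.         379.84582665 189.31368746]
 [  0.           0.           1.        ]] [-0.12532677  0.          0.          0.          0.        ] [[-0.01377347 -0.99962987 -0.02346105]
 [-0.99126401  0.01672868 -0.13082742]
 [ 0.13117147  0.02145414 -0.99112752]] [0.01659543 0.54682476 0.90694873]
wrist [[314.53585671   0.         260.94380235]
 [  0.         314.53585671 190.41036   ]
 [  0.           0.           1.        ]] [-0.04043766  0.          0.          0.          0.        ] [[ 0.24652754 -0.96913207 -0.00268415]
 [-0.92076673 -0.23508663  0.31132445]
 [-0.30234552 -0.07427858 -0.95029989]] [-0.6244538  -0.03996067  0.38093418]
```

View pics/side0.png

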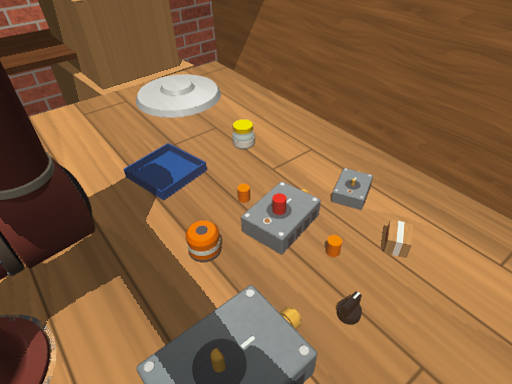

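View pics/top0.png

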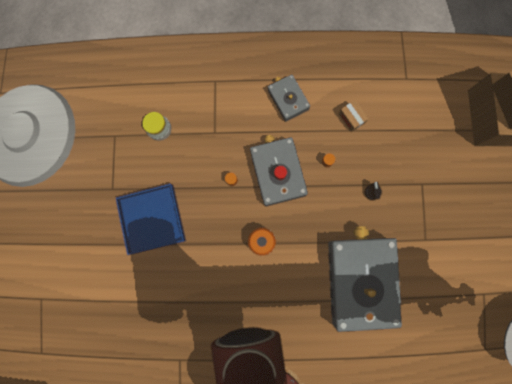

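View pics/wrist0.png

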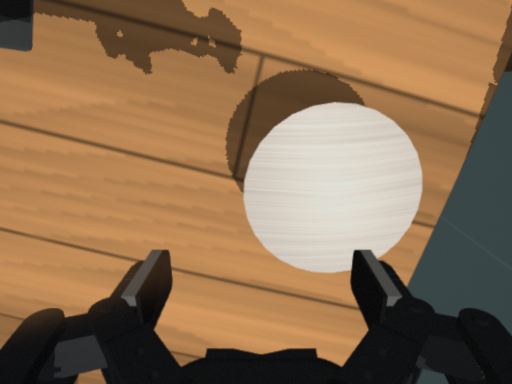

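The meant unit is the middle-sized one, with the red cap at about top (280,172) and side (279,204). The knob is at top (373,190) and side (349,308), the tray at top (151,218), and the filter at top (262,242). Next I measure these.

```bash
cat > h.py <<'E'
import cv2,numpy as np
def load(n): return dict(np.load(n))
def ray(d,uv):
    p=cv2.undistortPoints(np.array(uv,float).reshape(-1,1,2),d["K"],d["D"]).reshape(-1,2)
    r=np.c_[p,np.ones(len(p))]@d["R"]; c=-d["R"].T@d["t"]; return c,r
def plane(d,uv,z):
    c,r=ray(d,uv); s=(z-c[2])/r[:,2]; return c+r*s[:,None]
def tri(d1,u1,d2,u2):
    c1,r1=ray(d1,u1);c2,r2=ray(d2,u2);r1=r1[0]/np.linalg.norm(r1);r2=r2[0]/np.linalg.norm(r2)
    A=np.c_[r1,-r2];s=np.linalg.lstsq(A,c2-c1,rcond=None)[0]
    a=c1+r1*s[0];b=c2+r2*s[1];return (a+b)/2,np.linalg.norm(a-b)
def proj(d,X):
    return cv2.projectPoints(np.array(X,float).reshape(-1,1,3),cv2.Rodrigues(d["R"])[0],d["t"],d["K"],d["D"])[0].reshape(-1,2)
def hsv(d): return cv2.cvtColor(d["image"],cv2.COLOR_RGB2HSV)
def blobs(m,amin=8):
    n,l,s,c=cv2.connectedComponentsWithStats(m.astype(np.uint8)); return [(s[i],c[i],l==i) for i in range(1,n) if s[i,4]>=amin]
E
python3 - <<'E'
from h import *
for n in ["top","side"]:
    d=load(f"pics/{n}0.npz");h=hsv(d);H,S,V=[h[...,i].astype(int) for i in range(3)]
    print(n)
    for nm,m in dict(red=((H<4)|(H>176))&(S>190)&(V>100),blue=(H>100)&(H<125)&(S>150)).items():
        for s,c,_ in blobs(m,20): print(nm,s,c)
    im=d["image"][:,:,::-1]
    box=dict(top=[(235,125,80,90),(345,165,60,45),(110,175,80,85)],side=[(230,170,100,90),(325,280,50,50),(115,135,100,70)])[n]
    for i,(x,y,w,hh) in enumerate(box):
        cv2.imwrite(f"pics/{n}_c{i}.png",cv2.resize(im[y:y+hh,x:x+w],None,fx=6 if i!=1 else 10,fy=6 if i!=1 else 10,interpolation=cv2.INTER_NEAREST))
    m=(V>150)&(S<60)
    for s,c,_ in blobs(m,2): 
        if 150<c[0]<420 and 60<c[1]<360: print("white",s,c)
E
```

```text
top
red [275 167  11  12 103] [279.96116505 172.03883495]
blue [137 203  36  18 139] [153.88489209 213.07194245]
white [347 103  16  21 117] [354.5042735  113.25641026]
white [306 104   2   1   2] [306.5 104. ]
white [286 114   2   1   2] [286.5 114. ]
white [288 140   3   3   9] [289. 141.]
white [253 149   4   3   9] [254.33333333 149.88888889]
white [275 157   3   6  11] [275.63636364 159.72727273]
white [376 184   1   3   3] [376. 185.]
white [281 188   6   6  12] [282.83333333 191.41666667]
white [301 189   4   4  12] [302.5 190.5]
white [266 198   4   4  12] [267.5 199.5]
white [389 242   5   6  24] [391.125      244.33333333]
white [337 245   5   5  22] [339.09090909 247.09090909]
white [366 264   3  10  21] [366.61904762 269.        ]
white [365 317  10   5  26] [369.80769231 319.46153846]
white [341 323   6   6  27] [343.11111111 325.48148148]
white [394 323   4   2   7] [395.28571429 323.57142857]
side
red [273 194  13  20 211] [279.03791469 203.10900474]
blue [146 151  54  41 739] [174.12449256 165.87550744]
white [ 137   74   81   43 2721] [176.82028666  95.41161338]
whit
[... 1007 characters left out ...]
[398.86602871 237.89473684]
white [191 250  22   6  73] [202.09589041 252.5890411 ]
white [ 216  286   48   55 1007] [238.         311.78053625]
white [353 292   7   7  19] [356. 295.]
white [265 303   5   4  10] [266.3 304.7]
white [271 308   3   3   3] [272. 309.]
white [262 311   8   5  24] [265.45833333 313.125     ]
white [244 322   9   7  38] [248.47368421 324.81578947]
white [269 322   2   1   2] [269.5 322. ]
white [268 324   4   2   5] [269.4 324.4]
white [240 335  20  14 105] [248.20952381 342.07619048]
white [238 342   2   2   2] [238.5 342.5]
white [298 345  12  11  95] [303.70526316 349.94736842]
white [261 348   2   2   2] [261.5 348.5]
white [265 352   4   3   4] [266.5 353. ]
```

Run:
```python
import cv2,numpy as np
def pad(f,h,w):
    i=cv2.imread(f); return cv2.copyMakeBorder(i[:h,:w],0,max(0,h-i.shape[0]),0,max(0,w-i.shape[1]),cv2.BORDER_CONSTANT)
cv2.imwrite("pics/m1.png",np.hstack([pad("pics/top_c0.png",540,480)[:, :400],pad("pics/top_c1.png",540,400)]))
```

```text
(no output)
```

View pics/m1.png

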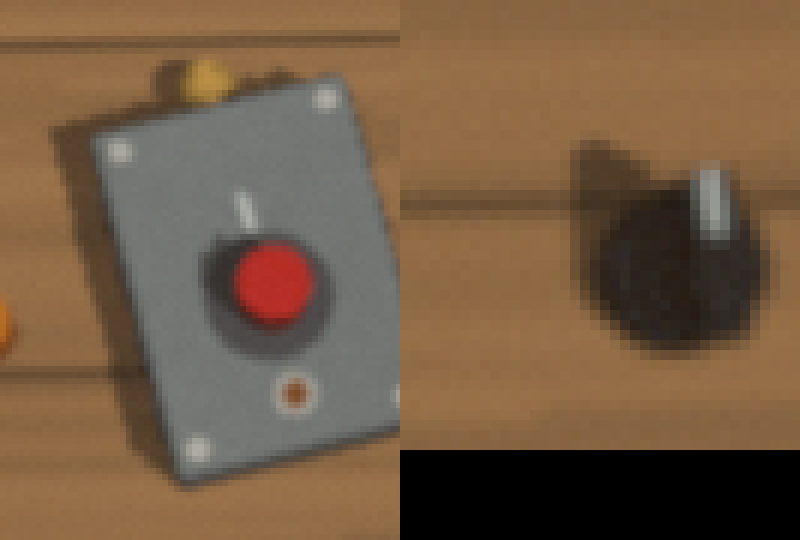

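View pics/side_c1.png

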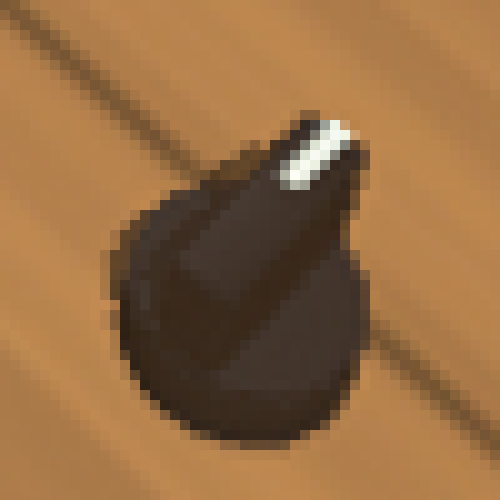

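View pics/side_c0.png

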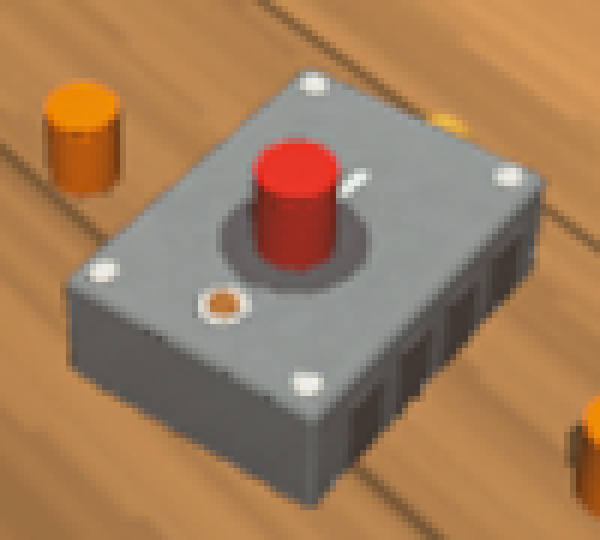

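Run:
```python
from h import *
t=load("pics/top0.npz");s=load("pics/side0.npz")
np.set_printoptions(precision=4,suppress=True)
scr=plane(t,[(289,141),(254.33,149.9),(302.5,190.5),(267.5,199.5)],.05);print(scr)
f=(scr[0]+scr[1])/2;b=(scr[2]+scr[3])/2;print("ctr",(f+b)/2,"yaw",np.arctan2(*(f-b)[1::-1]),np.linalg.norm(f-b),np.linalg.norm(scr[0]-scr[1]))
l=(scr[1]-scr[0]+scr[3]-scr[2]);print("yaw2",np.arctan2(-l[0],l[1]))
ss=plane(s,[(230+508/6-.5,170+177/6-.5),(230+314/6-.5,170+83/6-.5),(230+307/6-.5,170+383/6-.5),(230+103/6-.5,170+270/6-.5)],.05);print("side",ss)
f=(ss[0]+ss[1])/2;b=(ss[2]+ss[3])/2;print("ctr",(f+b)/2,"yaw",np.arctan2(*(f-b)[1::-1]))
print("cap top",plane(t,[(279.96,172.04)],.086),plane(s,[(230+297/6-.5,170+169/6-.5)],.086))
print("mark",plane(t,[(275.64,159.73)],.05),plane(s,[(230+354/6-.5,170+183/6-.5)],.05))
k=[(376.2-.5,181.7),(376.6-.5,188.7)]
print("ptr top", plane(t,k,.043), "side",plane(s,[(325+34.2-.5,280+12.5-.5),(325+29-.5,280+18.2-.5)],.043))
# knob dark blob
for n,d,(x0,y0,w,h_) in (("t",t,(355,172,40,35)),("s",s,(330,285,40,45))):
    g=d["image"][y0:y0+h_,x0:x0+w].max(2); m=g<80
    bs=max(blobs(m),key=lambda q:q[0][4]);print(n,bs[0]+[x0,y0,0,0,0],bs[1]+[x0,y0])
print("knob skirt guess side", plane(s,[(325+24,280+34)],.017), "top",plane(t,[(373,191)],.017))
# tray corners: blue mask
h=hsv(t);m=((h[...,0]>95)&(h[...,0]<130)&(h[...,1]>90)).astype(np.uint8)
bb=max(blobs(m),key=lambda q:q[0][4])[2];c=cv2.findContours(bb.astype(np.uint8),0,1)[0][0]
r=cv2.minAreaRect(c);print(r,plane(t,cv2.boxPoints(r),.028),plane(t,[r[0]],.02))
print("carton,jar,filter",plane(t,[(354,114)],.04),plane(t,[(153,123)],.065),plane(t,[(262,241)],.06))
```

```text
[[ 0.6652 -0.0742  0.05  ]
 [ 0.644   0.0125  0.05  ]
 [ 0.5404 -0.1039  0.05  ]
 [ 0.5197 -0.018   0.05  ]]
ctr [ 0.5923 -0.0459  0.05  ] yaw 0.23721607892527014 0.12813405463550717 0.08918264262086092
yaw2 0.2377830812473977
side [[ 0.6619 -0.0725  0.05  ]
 [ 0.6423  0.0133  0.05  ]
 [ 0.5386 -0.1025  0.05  ]
 [ 0.5178 -0.0168  0.05  ]]
ctr [ 0.5901 -0.0446  0.05  ] yaw 0.2376256256825566
cap top [[ 0.5807 -0.0484  0.086 ]] [[ 0.5787 -0.0496  0.086 ]]
mark [[ 0.6181 -0.0399  0.05  ]] [[ 0.6162 -0.0391  0.05  ]]
ptr top [[ 0.5602 -0.2878  0.043 ]
 [ 0.5426 -0.2879  0.043 ]] side [[ 0.5585 -0.2857  0.043 ]
 [ 0.5429 -0.2875  0.043 ]]
t [363 183  18  17 224] [371.567  191.2143]
s [337 292  25  32 545] [349.222  309.7303]
knob skirt guess side [[ 0.5281 -0.2954  0.017 ]] top [[ 0.5402 -0.2872  0.017 ]]
((149.3696746826172, 218.4298095703125), (58.38009262084961, 57.85087966918945), 77.125) [[0.5358 0.3734 0.028 ]
 [0.5666 0.2257 0.028 ]
 [0.4228 0.191  0.028 ]
 [0.3911 0.3353 0.028 ]] [[0.479  0.2828 0.02  ]]
carton,jar,filter [[ 0.7366 -0.2435  0.04  ]] [[0.7158 0.2661 0.065 ]] [[ 0.4195 -0.0032  0.06  ]]
```

```bash
cat > go.py <<'E'
import sys,numpy as np
from scipy.spatial.transform import Rotation as Ro
from station import sensors
def state():
    o=sensors.get_obs();R=Ro.from_rotvec(o["tool_rot"]).as_matrix();return o,R,np.array(o["tool_pos"])
def inc(x,y,z,yaw=None):
    o,R,p=state();d=R.T@(np.array([x,y,z])-p)*100
    y0=np.arctan2(R[1,0],R[0,0]); tw=0 if yaw is None else -np.degrees((yaw-y0+np.pi)%(2*np.pi)-np.pi)
    print("t",round(o["t"],2),"pos",p.round(4),"yaw",round(y0,4),"tilt",R[:,2].round(3),"-> cm",d.round(2),"twist",round(tw,1),"|d|mm",round(np.linalg.norm(d)*10),"F",np.round(o["contact_force"],1),"open",round(o["opening"],4))
if __name__=="__main__": inc(*map(float,sys.argv[1:]))
E
python3 - <<'E'
from h import *;from go import *
w=load("pics/wrist0.npz");o,R,p=state()
print("cam in tool",R.T@(-w["R"].T@w["t"]-p),"cam axes in tool",(w["R"]@R).round(3))
inc(.50,-.29,.25); inc(.58,-.05,.20,.238)
E
```

```text
cam in tool [ 0.08077304  0.0006985  -0.12543062] cam axes in tool [[ 0.     1.     0.001]
 [-0.95   0.001 -0.312]
 [-0.312 -0.001  0.95 ]]
t 0.15 pos [ 0.1538 -0.6053  0.2473] yaw 0.2488 tilt [-0.     0.002 -1.   ] -> cm [ 41.31 -22.03  -0.22] twist 0 |d|mm 468 F [0.6 1.2 0.3] open 0.0852
t 0.15 pos [ 0.1538 -0.6053  0.2473] yaw 0.2488 tilt [-0.     0.002 -1.   ] -> cm [ 54.98 -43.32   4.81] twist 0.6 |d|mm 702 F [0.6 1.2 0.3] open 0.0852
```

Call:
move_arm:
  increments:
    - [41, -22, 0, 0, 8]
    - [41, -22, 0, 0, 8]
    - [41, -22, 0, 0, 8]
    - [41, -22, 0, 0, 8]
    - [41, -22, 0, 0, 8]

```text
t: 0.78
tool_pos: [0.3855, -0.393, 0.2481]
tool_rot: [-3.117, -0.389, -0.0]
contact_force: [0.2, -0.0, -0.3]
opening: 0.0803
```

```bash
python3 go.py .5 -.29 .25
```

```text
t 0.78 pos [ 0.3855 -0.393   0.2481] yaw 0.2485 tilt [ 0.  0. -1.] -> cm [13.63 -7.17 -0.19] twist 0 |d|mm 154 F [ 0.2 -0.  -0.3] open 0.0803
```

Call:
move_arm:
  increments:
    - [13, -7, 0, 0, 8]
    - [13, -7, 0, 0, 8]
    - [13, -7, 0, 0, 8]
    - [13, -7, 0, 0, 8]
    - [13, -7, 0, 0, 8]

```text
t: 1.4
tool_pos: [0.4926, -0.2952, 0.248]
tool_rot: [-3.117, -0.389, 0.001]
contact_force: [-0.4, -0.5, -0.6]
opening: 0.08
```

```bash
cat > snap.py <<'E'
import sys,cv2,numpy as np
from station import get_image
n,f=sys.argv[1:3];d=get_image(n);np.savez(f"pics/{f}.npz",**d);cv2.imwrite(f"pics/{f}.png",d["image"][:,:,::-1])
E
python3 snap.py wrist w1; python3 go.py .58 -.05 .2 .238
```

```text
t 1.45 pos [ 0.4924 -0.2956  0.2481] yaw 0.2476 tilt [-0.001  0.    -1.   ] -> cm [ 14.51 -21.66   4.8 ] twist 0.6 |d|mm 265 F [-0.5 -0.1  0.4] open 0.0803
```

View pics/w1.png

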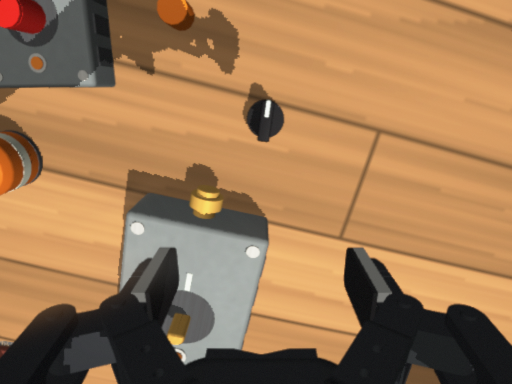

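The wrist view shows the knob at about (265,120), with its pointer up at (268,105). I'll enlarge it and measure.

Run:
```python
from h import *
w=load("pics/w1.npz");im=w["image"][90:150,235:300,::-1]
cv2.imwrite("pics/w1c.png",cv2.resize(im,None,fx=9,fy=9,interpolation=cv2.INTER_NEAREST))
```

```text
(no output)
```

View pics/w1c.png

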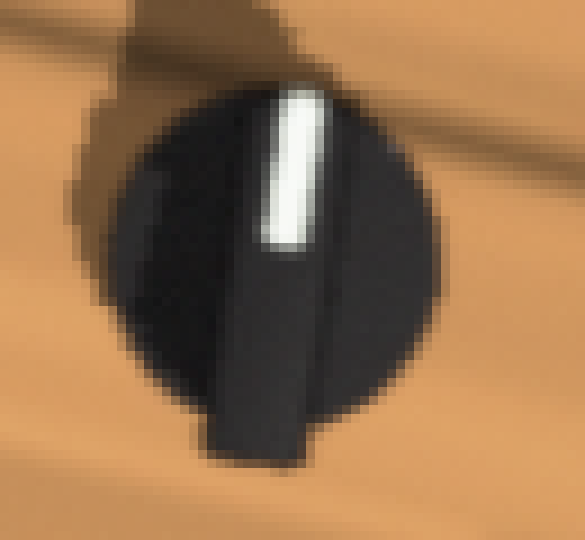

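Run:
```python
from h import *
np.set_printoptions(precision=4,suppress=True)
w=load("pics/w1.npz");f=lambda x,y:(235+x/9-.5,90+y/9-.5)
a=plane(w,[f(304,90),f(255,460)],.043);print(a,a.mean(0),np.linalg.norm(a[0]-a[1]),"yaw",np.arctan2(*(a[0]-a[1])[1::-1]))
b=plane(w,[f(304,95),f(286,245)],.043);print("stripe yaw",np.arctan2(*(b[0]-b[1])[1::-1]),b)
print("skirt",plane(w,[f(275,254)],.014),plane(w,[f(107,254),f(443,254)],.017))
```

```text
[[ 0.5616 -0.2859  0.043 ]
 [ 0.5198 -0.2909  0.043 ]] [ 0.5407 -0.2884  0.043 ] 0.0421523201087034 yaw 0.11918435242600138
stripe yaw 0.13195454974480902 [[ 0.5611 -0.286   0.043 ]
 [ 0.5445 -0.2882  0.043 ]]
skirt [[ 0.5408 -0.2882  0.014 ]] [[ 0.536  -0.268   0.017 ]
 [ 0.5462 -0.3082  0.017 ]]
```

The knob is at (0.541, -0.288) with yaw 0.12, and its bar length measures 42.1 mm against the given 42. Now to the cap.

Call:
move_arm:
  increments:
    - [14.5, -21.7, 4, 0, 7]
    - [14.5, -21.7, 4, 0, 7]
    - [14.5, -21.7, 4, 0, 7]
    - [14.5, -21.7, 4, 0.6, 7]
    - [14.5, -21.7, 4, 0.6, 7]

```text
t: 2.08
tool_pos: [0.5801, -0.047, 0.2074]
tool_rot: [-3.118, -0.377, 0.002]
contact_force: [-0.3, -1.1, -0.4]
opening: 0.0694
```

```bash
python3 snap.py wrist w2; python3 go.py .58 -.0485 .072 .238
```

```text
t 2.12 pos [ 0.5803 -0.0471  0.2075] yaw 0.2402 tilt [-0.001  0.001 -1.   ] -> cm [-0.05  0.15 13.55] twist 0.1 |d|mm 136 F [ 0.4  0.1 -0.6] open 0.0699
```

View pics/w2.png

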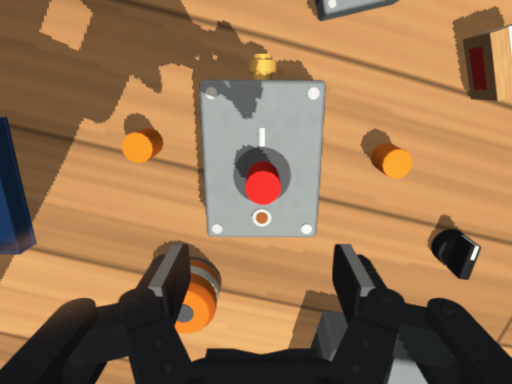

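The wrist view shows the block square to the tool, with the red cap's top at about (263,187). The mark is straight above it at (262,137).

Run:
```python
from h import *;from go import *
np.set_printoptions(precision=4,suppress=True)
w=load("pics/w2.npz");h=hsv(w);H,S,V=[h[...,i].astype(int) for i in range(3)]
m=((H<4)|(H>176))&(S>150)&(V>80)
for s,c,mm in blobs(m,30): print(s,c,V[mm].min(),V[mm].max())
for s,c,mm in blobs(m&(V>215),30): print("top",s,c,plane(w,[c],.086))
for s,c,mm in blobs((V>200)&(S<50),4):
    if 180<c[0]<350: print(s,c,plane(w,[c],.05))
```

```text
[ 245  161   36   44 1211] [262.4484 183.0553] 84 250
top [246 171  35  34 912] [262.6349 187.455 ] [[ 0.5827 -0.0483  0.086 ]]
[328   0   8   8  56] [331.625    3.1964] [[ 0.7356 -0.0676  0.05  ]]
[308  87  12  13 125] [313.264  92.912] [[ 0.6651 -0.073   0.05  ]]
[206  95   8   4  23] [209.3043  96.6522] [[0.6407 0.0135 0.05  ]]
[259 128   6  18 107] [261.5234 136.5794] [[ 0.6178 -0.0387  0.05  ]]
[252 209  20  18 148] [261.6284 217.4595] [[ 0.5415 -0.0576  0.05  ]]
[212 224  11  10  80] [216.6375 228.5   ] [[ 0.5194 -0.0172  0.05  ]]
[301 224  11  10  88] [306.1932 228.9318] [[ 0.5401 -0.1032  0.05  ]]
```

Call:
move_arm:
  increments:
    - [0.15, 0.15, 5, 0, 6]
    - [0.15, 0.15, 9, 0, 6]
    - [0.15, 0.15, 12, 0, 6]
    - [0.15, 0.15, 13.4, 0, 6]
    - [0.15, 0.15, 13.4, 0, 6]

```text
t: 2.75
tool_pos: [0.5815, -0.0512, 0.0739]
tool_rot: [-3.119, -0.371, 0.002]
contact_force: [0.0, 0.7, -0.1]
opening: 0.0601
```

Call:
move_arm:
  increments:
    - [0, 0, 0, 0, 6]
    - [0, 0, 0, 0, 2]
    - [0, 0, 0, 0, 2]
    - [0, 0, 0, 0, 2]
    - [0, 0, 0, 0, 2]
  newtons: 25

```text
t: 3.38
tool_pos: [0.583, -0.0501, 0.0758]
tool_rot: [3.119, 0.374, 0.003]
contact_force: [-0.4, 0.1, 6.5]
opening: 0.0293
```

```bash
python3 go.py .583 -.05 .16; python3 snap.py side s3; python3 go.py .583 -.05 .16;python3 - <<'E'
import cv2
i=cv2.imread("pics/s3.png")[130:270,190:370];cv2.imwrite("pics/s3c.png",cv2.resize(i,None,fx=4,fy=4,interpolation=2))
E
```

```text
t 3.38 pos [ 0.583  -0.0501  0.0758] yaw 0.2385 tilt [ 0.002 -0.001 -1.   ] -> cm [ 0.02  0.   -8.42] twist 0 |d|mm 84 F [-0.4  0.1  6.5] open 0.0293
t 3.42 pos [ 0.583  -0.0501  0.0758] yaw 0.2386 tilt [ 0.002 -0.001 -1.   ] -> cm [ 0.02  0.   -8.42] twist 0 |d|mm 84 F [-0.6  0.5  5.8] open 0.0291
```

View pics/s3c.png

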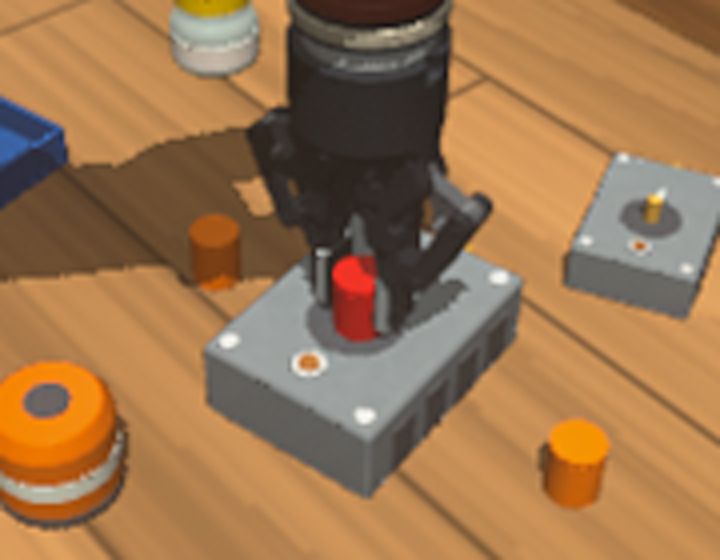

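The cap is between the pads. I'll lift it straight up.

Call:
move_arm:
  increments:
    - [0, 0, -1, 0, 2]
    - [0, 0, -3, 0, 2]
    - [0, 0, -6, 0, 2]
    - [0, 0, -9, 0, 2]
    - [0, 0, -9, 0, 2]
  newtons: 30

```text
t: 4.05
tool_pos: [0.5843, -0.0504, 0.1688]
tool_rot: [3.117, 0.373, 0.011]
contact_force: [1.2, 0.1, -0.2]
opening: 0.0293
```

```bash
python3 go.py .479 .281 .16;  python3 snap.py side s4;python3 - <<'E'
import cv2
i=cv2.imread("pics/s4.png")[110:270,190:370];cv2.imwrite("pics/s4c.png",cv2.resize(i,None,fx=3,fy=3,interpolation=2))
E
```

```text
t 4.05 pos [ 0.5843 -0.0504  0.1688] yaw 0.2384 tilt [ 0.007 -0.002 -1.   ] -> cm [ -2.41 -34.69   0.75] twist 0 |d|mm 348 F [ 1.2  0.1 -0.2] open 0.0293
```

View pics/s4c.png

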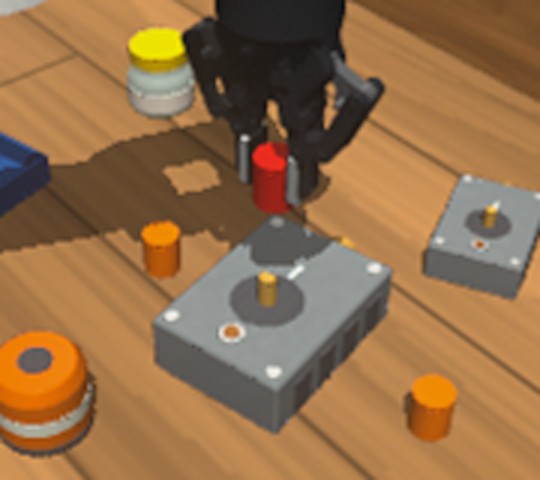

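The cap is off and held, and the bare brass spindle is visible at crop (267,290). On to the tray.

Call:
move_arm:
  increments:
    - [-2.4, -34.7, 0, 0, 2]
    - [-2.4, -34.7, 0, 0, 2]
    - [-2.4, -34.7, 0, 0, 2]
    - [-2.4, -34.7, 0, 0, 2]
    - [-2.4, -34.7, 0, 0, 2]

```text
t: 4.72
tool_pos: [0.4857, 0.2493, 0.1628]
tool_rot: [3.119, 0.373, -0.003]
contact_force: [1.3, -0.3, 0.1]
opening: 0.029
```

```bash
python3 go.py .479 .281 .034
```

```text
t 4.72 pos [0.4857 0.2493 0.1628] yaw 0.2381 tilt [-0.002 -0.001 -1.   ] -> cm [ 0.12 -3.24 12.88] twist 0 |d|mm 133 F [ 1.3 -0.3  0.1] open 0.029
```

Call:
move_arm:
  increments:
    - [0, 0, 0, 0, 2]
    - [0, 0, 0, 0, 2]

```text
t: 4.97
tool_pos: [0.4868, 0.2475, 0.1631]
tool_rot: [3.118, 0.374, -0.003]
contact_force: [0.2, -0.4, -0.6]
opening: 0.029
```

```bash
python3 go.py .479 .281 .034
```

```text
t 4.97 pos [0.4868 0.2475 0.1631] yaw 0.239 tilt [-0.002 -0.001 -1.   ] -> cm [ 0.06 -3.45 12.9 ] twist 0 |d|mm 134 F [ 0.2 -0.4 -0.6] open 0.029
```

Call:
move_arm:
  increments:
    - [0, -3.4, 2, 0, 2]
    - [0, -3.4, 7, 0, 2]
    - [0, -3.4, 11, 0, 2]
    - [0, -3.4, 12.8, 0, 2]
    - [0, -3.4, 12.8, 0, 2]

```text
t: 5.6
tool_pos: [0.4791, 0.2795, 0.035]
tool_rot: [3.119, 0.371, -0.005]
contact_force: [-0.6, -0.6, -0.2]
opening: 0.0292
```

```bash
python3 go.py .479 .281 .031
```

```text
t 5.6 pos [0.4791 0.2795 0.035 ] yaw 0.2365 tilt [-0.003 -0.001 -1.   ] -> cm [ 0.03 -0.14  0.4 ] twist 0 |d|mm 4 F [-0.6 -0.6 -0.2] open 0.0292
```

Call:
move_arm:
  increments:
    - [0, 0, 0.4, 0, 2]
    - [0, 0, 0.5, 0, 2]
    - [0, 0, 0.5, 0, 2]
    - [0, 0, 0.5, 0, 4.5]
    - [0, 0, 0.5, 0, 5]

```text
t: 6.22
tool_pos: [0.4796, 0.2811, 0.0316]
tool_rot: [-3.119, -0.374, -0.001]
contact_force: [-0.7, -0.4, -0.0]
opening: 0.0502
```

Call:
move_arm:
  increments:
    - [0, 0, 0, 0, 5]
    - [0, 0, -2, 0, 5]
    - [0, 0, -7, 0, 5]
    - [0, 0, -12, 0, 5]
    - [0, 0, -14, 0, 5]

```text
t: 6.85
tool_pos: [0.4815, 0.2818, 0.1769]
tool_rot: [-3.117, -0.373, -0.012]
contact_force: [0.0, 0.1, -0.4]
opening: 0.0504
```

```bash
python3 snap.py wrist w5; python3 snap.py top t5; python3 go.py .5407 -.2885 .17 .12
python3 - <<'E'
import cv2,numpy as np
a=cv2.imread("pics/w5.png");b=cv2.imread("pics/t5.png")
cv2.imwrite("pics/m5.png",np.hstack([cv2.resize(a,(400,300)),cv2.resize(b[100:280,60:300],(400,300))]))
E
```

```text
t 6.95 pos [0.4812 0.2817 0.1753] yaw 0.2384 tilt [ 0.006  0.003 -1.   ] -> cm [-7.69 56.81  0.41] twist 6.8 |d|mm 573 F [ 1.3 -0.7  0.1] open 0.0499
```

View pics/m5.png

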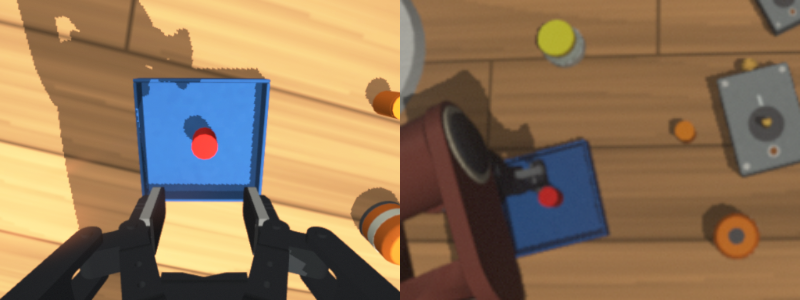

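The cap stands upright near the middle of the tray. I'll measure the bare spindle with the wrist camera on the way to the knob.

Call:
move_arm:
  increments:
    - [-0.5, 35, -1, 0, 5]
    - [-0.5, 35, -1, 0, 5]
    - [-0.5, 35, -1, 0, 5]
    - [-0.5, 35, -1, 0, 5]
    - [-0.5, 35, -1, 0, 5]

```text
t: 7.58
tool_pos: [0.5477, -0.0254, 0.1778]
tool_rot: [-3.118, -0.373, 0.006]
contact_force: [1.2, -0.2, -0.4]
opening: 0.0496
```

Call:
move_arm:
  increments:
    - [0, 4, 0, 0, 5]
    - [0, 4, 0, 0, 5]
    - [0, 4, 0, 0, 5]

```text
t: 7.95
tool_pos: [0.5573, -0.0619, 0.1783]
tool_rot: [-3.118, -0.373, 0.005]
contact_force: [-0.1, 0.4, 0.5]
opening: 0.0502
```

```bash
python3 snap.py wrist w6; python3 go.py .5407 -.2885 .17 .12;python3 - <<'E'
import cv2
i=cv2.imread("pics/w6.png")[0:260,100:440];cv2.imwrite("pics/w6c.png",cv2.resize(i,None,fx=2,fy=2,interpolation=2))
E
```

```text
t 8.0 pos [ 0.5574 -0.0614  0.1787] yaw 0.2392 tilt [-0.003  0.001 -1.   ] -> cm [-7.   21.67  0.85] twist 6.8 |d|mm 228 F [ 0.  -0.2 -0.1] open 0.0501
```

View pics/w6c.png

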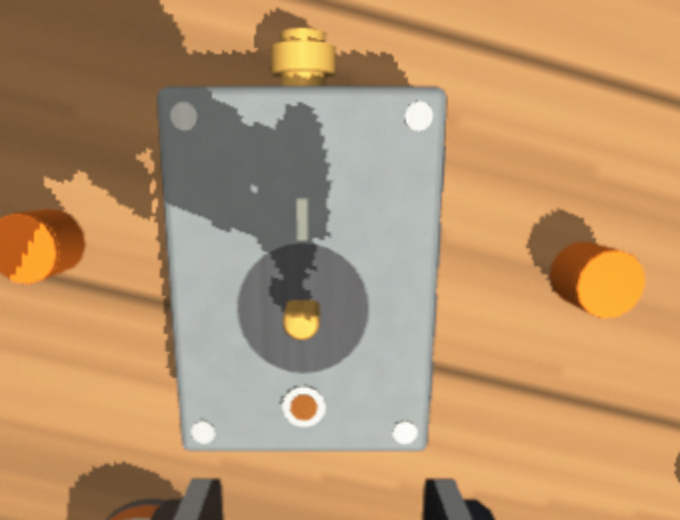

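Run:
```python
from h import *
np.set_printoptions(precision=4,suppress=True)
w=load("pics/w6.npz");h=hsv(w);H,S,V=[h[...,i].astype(int) for i in range(3)]
f=lambda x,y:(100+x/2-.25,y/2-.25)
P=plane(w,[f(183,116),f(419,116),f(203,432),f(405,432),f(303,308),f(302,220)],.05);print(P)
print("ctr",P[:4].mean(0),"yaw",np.arctan2(*((P[0]+P[1]-P[2]-P[3])[1::-1])), "back/across",np.arctan2(*((P[0]-P[1]+P[2]-P[3])*[-1,1,1])[:2]))
c=P[:4].mean(0);print("spindle from ctr",c-.01*np.array([.972,.2365,0]))
m=(H>15)&(H<32)&(S>100)&(V>60);m[:130]=0;m[190:]=0;m[:,:230]=0;m[:,270:]=0
for s,cc,mm in blobs(m,10): print(s,cc)
print("tip",plane(w,[f(301.5,322)],.074))
i=w["image"][130:185,220:285,::-1];cv2.imwrite("pics/w6d.png",cv2.resize(i,None,fx=9,fy=9,interpolation=0))
```

```text
[[ 0.6443  0.0129  0.05  ]
 [ 0.6651 -0.0732  0.05  ]
 [ 0.5195 -0.0176  0.05  ]
 [ 0.5405 -0.1033  0.05  ]
 [ 0.5834 -0.0476  0.05  ]
 [ 0.6175 -0.0393  0.05  ]]
ctr [ 0.5923 -0.0453  0.05  ] yaw 0.23853340236067688 back/across 0.23854464442710385
spindle from ctr [ 0.5826 -0.0477  0.05  ]
[242 150  18  20 318] [250.4654 159.0377]
tip [[ 0.5831 -0.0479  0.074 ]]
```

View pics/w6d.png

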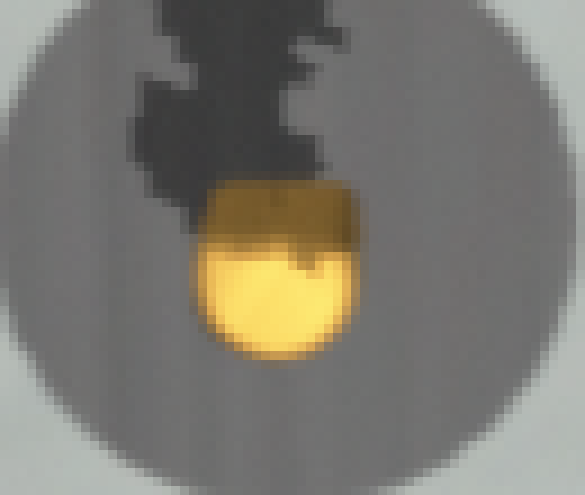

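The spindle is at (0.583, -0.048), yaw 0.2385: the tip, disc and screw measurements agree within 1 mm. Now to the knob.

Call:
move_arm:
  increments:
    - [-7, 21.7, 0, 3, 5]
    - [-7, 21.7, 0, 6.8, 5]
    - [-7, 21.7, 0, 6.8, 5]
    - [-7, 21.7, 0, 6.8, 5]
    - [-7, 21.7, 0, 6.8, 5]

```text
t: 8.62
tool_pos: [0.5413, -0.2908, 0.1798]
tool_rot: [-3.136, -0.185, 0.001]
contact_force: [0.1, -0.1, 0.6]
opening: 0.05
```

```bash
python3 snap.py wrist w7; python3 go.py .5407 -.2885 .039 .12;python3 - <<'E'
import cv2
i=cv2.imread("pics/w7.png")[140:260,190:330];cv2.imwrite("pics/w7c.png",cv2.resize(i,None,fx=5,fy=5,interpolation=2))
E
```

```text
t 8.68 pos [ 0.5415 -0.2893  0.1796] yaw 0.1194 tilt [-0.001  0.001 -1.   ] -> cm [-0.06 -0.07 14.06] twist -0.0 |d|mm 141 F [0.5 0.2 0.8] open 0.05
```

View pics/w7c.png

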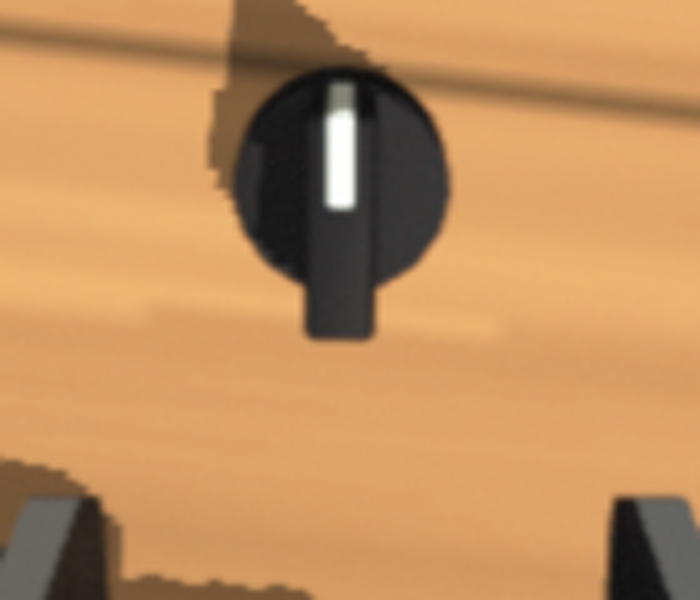

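Run:
```python
from h import *;from go import *
np.set_printoptions(precision=4,suppress=True)
w=load("pics/w7.npz");f=lambda x,y:(190+x/5-.4,140+y/5-.4)
a=plane(w,[f(342.5,112),f(340,338),f(341,208)],.043);print(a,a[:2].mean(0),np.linalg.norm(a[0]-a[1]),"yaw",np.arctan2(*(a[0]-a[1])[1::-1]))
inc(*a[:2].mean(0)[:2],.039,.12)
```

```text
[[ 0.5612 -0.2864  0.043 ]
 [ 0.5201 -0.2907  0.043 ]
 [ 0.5442 -0.2881  0.043 ]] [ 0.5406 -0.2885  0.043 ] 0.04129408337201175 yaw 0.10456212362444822
t 8.68 pos [ 0.5415 -0.2893  0.1796] yaw 0.1194 tilt [-0.001  0.001 -1.   ] -> cm [-0.07 -0.07 14.06] twist -0.0 |d|mm 141 F [0.5 0.2 0.8] open 0.05
```

Call:
move_arm:
  increments:
    - [-0.1, -0.1, 5, 0.4, 5]
    - [-0.1, -0.1, 9, 0.4, 5]
    - [-0.1, -0.1, 12, 0.4, 4]
    - [-0.1, -0.1, 13.8, 0.4, 4]
    - [-0.1, -0.1, 13.8, 0.4, 4]

```text
t: 9.3
tool_pos: [0.5399, -0.2871, 0.0408]
tool_rot: [-3.134, -0.179, 0.004]
contact_force: [-0.5, 0.5, 0.3]
opening: 0.04
```

```bash
python3 go.py .5407 -.2885 .039 .115
```

```text
t 9.3 pos [ 0.5399 -0.2871  0.0408] yaw 0.1144 tilt [-0.002  0.002 -1.   ] -> cm [0.06 0.15 0.18] twist -0.0 |d|mm 2 F [-0.5  0.5  0.3] open 0.04
```

Call:
move_arm:
  increments:
    - [0, 0.1, 0.1, 0, 2.5]
    - [0, 0.1, 0.1, 0, 2]
    - [0, 0.1, 0.1, 0, 0.8]
    - [0, 0.1, 0.1, 0, 0.8]
    - [0, 0.1, 0.1, 0, 0.8]
  newtons: 50

```text
t: 9.93
tool_pos: [0.5416, -0.2908, 0.0429]
tool_rot: [3.135, 0.177, 0.004]
contact_force: [0.2, 0.4, 5.0]
opening: 0.012
```

Call:
move_arm:
  increments:
    - [0, 0, 0, 0, 0.8]
    - [0, 0, 0, 0, 0.8]

```text
t: 10.18
tool_pos: [0.5416, -0.2908, 0.0429]
tool_rot: [3.135, 0.176, 0.004]
contact_force: [-0.0, 0.2, 5.3]
opening: 0.0115
```

```bash
python3 go.py .5407 -.2885 .039 .115;python3 snap.py wrist w8
```

```text
t 10.18 pos [ 0.5416 -0.2908  0.0429] yaw 0.1125 tilt [ 0.002 -0.002 -1.   ] -> cm [-0.06 -0.24  0.39] twist -0.1 |d|mm 5 F [-0.   0.2  5.3] open 0.0115
```

View pics/w8.png

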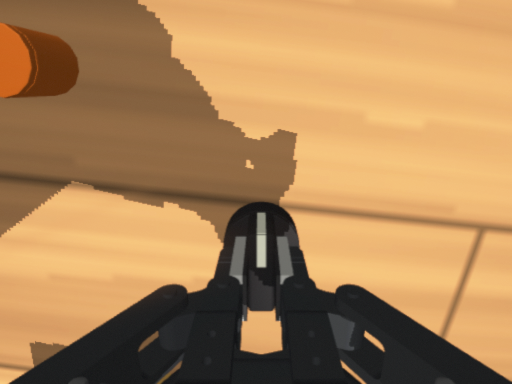

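The jaws hold the bar and the pointer line is at (262,240). I'll measure the in-hand offset as the wrist camera sees it, to cancel its bias.

Run:
```python
from h import *;from go import *
np.set_printoptions(precision=4,suppress=True)
w=load("pics/w8.npz");i=w["image"][190:320,200:330,::-1];cv2.imwrite("pics/w8c.png",cv2.resize(i,None,fx=5,fy=5,interpolation=2))
h=hsv(w)
m=(h[...,2]>150)&(h[...,1]<70);m[:200]=0;m[275:]=0
for s,c,mm in blobs(m,15):
    if 240<c[0]<290: print(s,c)
```

```text
[257 235   9  32 284] [261.  250.5]
```

View pics/w8c.png

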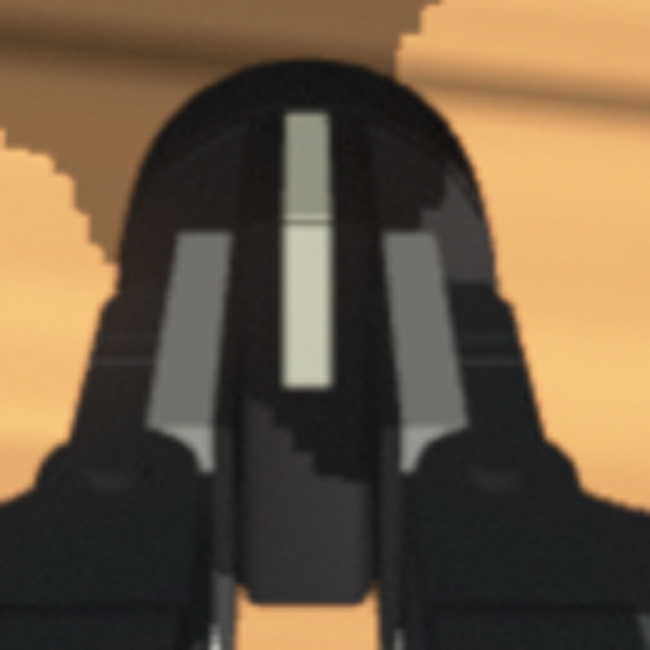

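Run:
```python
from h import *;from go import *
np.set_printoptions(precision=4,suppress=True)
w=load("pics/w8.npz");o,R,p=state();f=lambda x,y:(200+x/5-.4,190+y/5-.4)
a=plane(w,[f(307,222),f(310,603),f(307,387)],.043);print(a)
print("in tool mm",((a-p)@R*1000), "len",np.linalg.norm(a[0]-a[1]),"yaw in tool",np.arctan2(*((a[0]-a[2])@R)[1::-1]))
```

```text
[[ 0.561  -0.2892  0.043 ]
 [ 0.5206 -0.294   0.043 ]
 [ 0.5444 -0.291   0.043 ]]
in tool mm [[ 19.4845   0.5748  -0.0392]
 [-21.165    0.88    -0.1264]
 [  2.8187   0.5811  -0.0752]] len 0.04065069841239017 yaw in tool -0.00038024618890975285
```

Call:
move_arm:
  increments:
    - [0, 0, -2, 0, 0.8]
    - [0, 0, -6, 0, 0.8]
    - [0, 0, -10, 0, 0.8]
    - [0, 0, -12, 0, 0.8]
    - [0, 0, -12, 0, 0.8]
  newtons: 60

```text
t: 10.85
tool_pos: [0.5413, -0.2906, 0.1633]
tool_rot: [3.134, 0.177, 0.004]
contact_force: [-0.2, 0.4, -1.0]
opening: 0.0117
```

```bash
python3 go.py .5836 -.047 .165 .2385
```

```text
t 10.85 pos [ 0.5413 -0.2906  0.1633] yaw 0.1126 tilt [ 0.003 -0.002 -1.   ] -> cm [  6.94 -23.73  -0.21] twist -7.2 |d|mm 247 F [-0.2  0.4 -1. ] open 0.0117
```

Call:
move_arm:
  increments:
    - [6.9, -23.7, 0, -3, 0.8]
    - [6.9, -23.7, 0, -7.2, 0.8]
    - [6.9, -23.7, 0, -7.2, 0.8]
    - [6.9, -23.7, 0, -7.2, 0.8]
    - [6.9, -23.7, 0, -7.2, 0.8]

```text
t: 11.48
tool_pos: [0.5812, -0.0429, 0.1585]
tool_rot: [-3.116, -0.382, 0.006]
contact_force: [0.0, -0.3, -0.3]
opening: 0.0116
```

Call:
move_arm:
  increments:
    - [0, 0, 0, 0, 0.8]
    - [0, 0, 0, 0, 0.8]

```text
t: 11.72
tool_pos: [0.5819, -0.048, 0.1603]
tool_rot: [-3.119, -0.371, 0.002]
contact_force: [-0.1, -0.7, -0.2]
opening: 0.0114
```

```bash
python3 snap.py wrist w9; python3 snap.py side s9; python3 go.py .5836 -.047 .125 .2385;  python3 - <<'E'
import cv2,numpy as np
a=cv2.imread("pics/w9.png");b=cv2.imread("pics/s9.png")
cv2.imwrite("pics/m9.png",np.hstack([cv2.resize(a[170:340,170:340],(400,400),interpolation=2),cv2.resize(b[140:250,225:335],(400,400),interpolation=2)]))
E
```

```text
t 11.82 pos [ 0.5822 -0.0481  0.1608] yaw 0.2363 tilt [-0.001  0.    -1.   ] -> cm [ 0.17 -0.07  3.58] twist -0.1 |d|mm 36 F [-0.4 -0.5 -1.6] open 0.0115
```

View pics/m9.png

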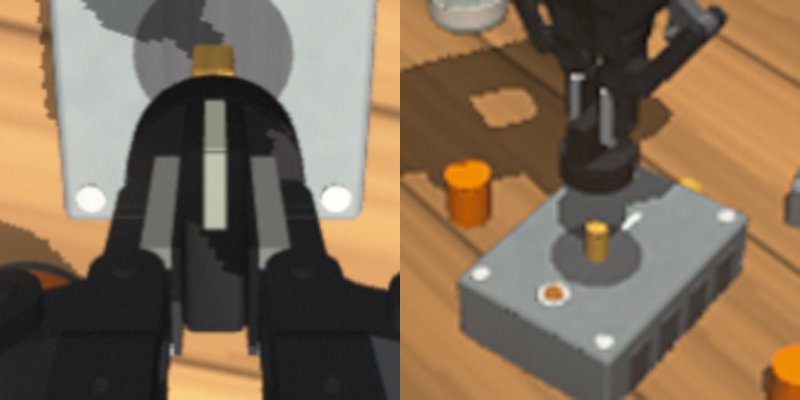

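Run:
```python
from h import *;from go import *
np.set_printoptions(precision=4,suppress=True)
s=load("pics/s9.npz");o,R,p=state()
i=s["image"][165:225,255:305,::-1];cv2.imwrite("pics/s9c.png",cv2.resize(i,None,fx=10,fy=10,interpolation=2))
ax=p+R@np.array([-.0008,0,0]);
th=np.linspace(0,2*np.pi,73)
for z in (p[2]-.043,p[2]-.026):
    q=proj(s,np.c_[ax[0]+.021*np.cos(th),ax[1]+.021*np.sin(th),np.full(73,z)]); print("pred rim z",z,"u",q[:,0].min(),q[:,0].max(),"v",q[:,1].min(),q[:,1].max())
q=proj(s,np.c_[.583+.007*np.cos(th),-.0478+.007*np.sin(th),np.full(73,.074)]);print("pred tip",q.min(0),q.max(0))
```

```text
pred rim z 0.11779801880240652 u 269.44677472627137 290.2903822940546 v 178.50458019107666 191.98580934361675
pred rim z 0.13479801880240652 u 269.45474381297754 290.62948755140144 v 172.01481567299805 185.42497736700977
pred tip [276.5395 198.3188] [283.2101 202.8448]
```

View pics/s9c.png

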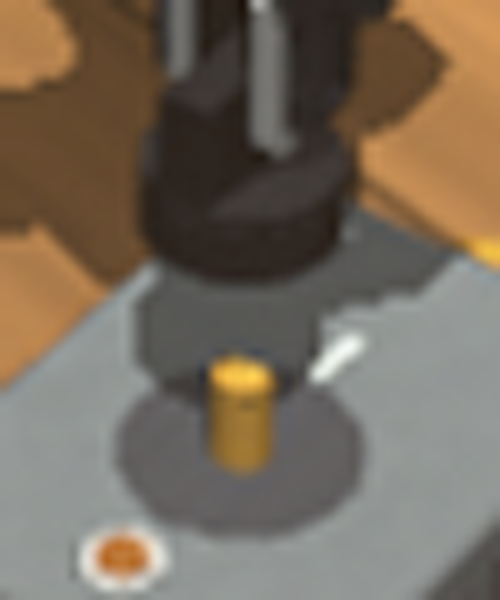

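The side view (rim at crop (245,270), spindle at (242,415)) agrees with the wrist estimate in x. In y it differs by about 1.5 mm, which is within the chamfer's capture. In the wrist view the spindle is in line with the pointer line. I'll go down near the tip and centre.

Call:
move_arm:
  increments:
    - [0.15, -0.05, 1.5, -0.1, 0.8]
    - [0.15, -0.05, 3, -0.1, 0.8]
    - [0.15, -0.05, 3.4, -0.1, 0.8]
    - [0.15, -0.05, 3.4, -0.1, 0.8]
    - [0.15, -0.05, 3.4, -0.1, 0.8]

```text
t: 12.45
tool_pos: [0.5842, -0.0459, 0.1277]
tool_rot: [3.119, 0.376, 0.001]
contact_force: [0.5, -0.5, -0.1]
opening: 0.0113
```

```bash
python3 go.py .5836 -.047 .117 .2385; python3 snap.py side s10; python3 snap.py wrist w10
python3 - <<'E'
import cv2,numpy as np
a=cv2.imread("pics/w10.png");b=cv2.imread("pics/s10.png")
cv2.imwrite("pics/m10.png",np.hstack([cv2.resize(a[170:310,190:330],(400,400),interpolation=2),cv2.resize(b[160:230,245:315],(400,400),interpolation=2)]))
E
```

```text
t 12.45 pos [ 0.5842 -0.0459  0.1277] yaw 0.2402 tilt [ 0.001 -0.    -1.   ] -> cm [-0.08  0.09  1.07] twist 0.1 |d|mm 11 F [ 0.5 -0.5 -0.1] open 0.0113
```

View pics/m10.png

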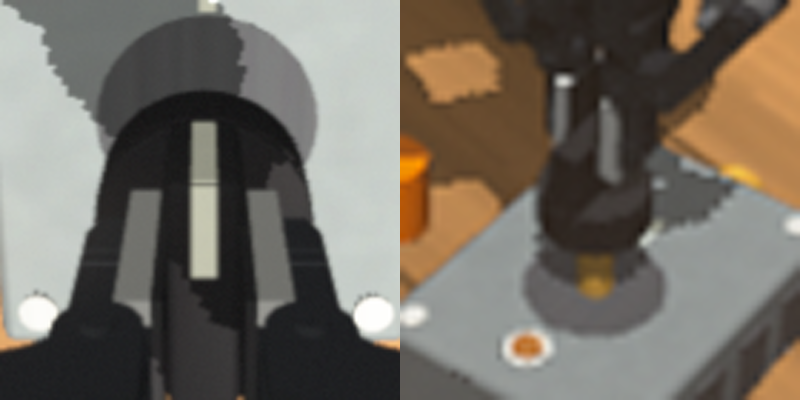

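Both views show the knob nearly centred, about 1 mm off along tool y. I'll correct that and descend.

Call:
move_arm:
  increments:
    - [-0.06, 0.09, 0.3, 0.1, 0.8]
    - [-0.06, 0.09, 0.6, 0.1, 0.8]
    - [-0.06, 0.09, 0.9, 0.1, 0.8]
    - [-0.06, 0.09, 1.1, 0.1, 0.8]
    - [-0.06, 0.09, 1.2, 0.1, 0.8]

```text
t: 13.18
tool_pos: [0.5835, -0.0469, 0.1151]
tool_rot: [-3.119, -0.373, -0.0]
contact_force: [-0.3, 1.2, 1.3]
opening: 0.0116
```

```bash
python3 go.py .5836 -.047 .103 .2385
```

```text
t 13.18 pos [ 0.5835 -0.0469  0.1151] yaw 0.2383 tilt [-0.  0. -1.] -> cm [0.01 0.01 1.21] twist -0.0 |d|mm 12 F [-0.3  1.2  1.3] open 0.0116
```

Call:
move_arm:
  increments:
    - [0, 0, 0.2, 0, 0.8]
    - [0, 0, 0.4, 0, 0.8]
    - [0, 0, 0.6, 0, 0.8]
    - [0, 0, 0.6, 0, 0.8]

```text
t: 13.68
tool_pos: [0.5836, -0.0469, 0.1091]
tool_rot: [3.119, 0.373, 0.001]
contact_force: [1.7, 0.5, -1.4]
opening: 0.0115
```

```bash
python3 go.py .5836 -.047 .103 .2385
```

```text
t 13.68 pos [ 0.5836 -0.0469  0.1091] yaw 0.2383 tilt [ 0.  0. -1.] -> cm [0.   0.01 0.61] twist -0.0 |d|mm 6 F [ 1.7  0.5 -1.4] open 0.0115
```

There's no axial force 8 mm below the tip, so the socket is on the spindle. I'll continue to home and then press.

Call:
move_arm:
  increments:
    - [0, 0, 0.2, 0, 0.8]
    - [0, 0, 0.4, 0, 0.8]
    - [0, 0, 0.6, 0, 0.8]
    - [0, 0, 0.8, 0, 0.8]
    - [0, 0, 0.8, 0, 0.8]

```text
t: 14.3
tool_pos: [0.5837, -0.047, 0.1019]
tool_rot: [3.119, 0.373, 0.001]
contact_force: [-0.7, 0.5, 4.3]
opening: 0.0113
```

Call:
move_arm:
  increments:
    - [0, 0, 0.2, 0, 0.8]
    - [0, 0, 0.4, 0, 0.8]
    - [0, 0, 0.6, 0, 0.8]
    - [0, 0, 0.6, 0, 0.8]

```text
t: 14.8
tool_pos: [0.5838, -0.047, 0.0963]
tool_rot: [3.119, 0.374, 0.001]
contact_force: [-2.7, 1.7, 7.5]
opening: 0.0115
```

```bash
python3 go.py .5836 -.047 .095 .2385
```

```text
t 14.8 pos [ 0.5838 -0.047   0.0963] yaw 0.2384 tilt [ 0. -0. -1.] -> cm [-0.02 -0.    0.13] twist -0.0 |d|mm 1 F [-2.7  1.7  7.5] open 0.0115
```

Call:
move_arm:
  increments:
    - [0, 0, 0.1, 0, 0.8]
    - [0, 0, 0.2, 0, 0.8]
    - [0, 0, 0.3, 0, 0.8]
    - [0, 0, 0.3, 0, 0.8]
  newtons: 90

```text
t: 15.3
tool_pos: [0.5839, -0.047, 0.0948]
tool_rot: [3.119, 0.374, 0.0]
contact_force: [-5.1, 1.4, 13.7]
opening: 0.0111
```

```bash
python3 go.py .5836 -.047 .095 .2385
```

```text
t 15.3 pos [ 0.5839 -0.047   0.0948] yaw 0.2385 tilt [ 0. -0. -1.] -> cm [-0.03 -0.   -0.02] twist 0.0 |d|mm 0 F [-5.1  1.4 13.7] open 0.0111
```

Call:
move_arm:
  increments:
    - [-0.05, 0, 0.1, 0, 0.8]
    - [-0.1, 0, 0.15, 0, 0.8]
    - [-0.1, 0, 0.2, 0, 0.8]
    - [-0.1, 0, 0.2, 0, 0.8]

```text
t: 15.8
tool_pos: [0.5839, -0.047, 0.0947]
tool_rot: [3.119, 0.374, 0.003]
contact_force: [-7.2, 2.7, 20.3]
opening: 0.0109
```

```bash
python3 go.py .5836 -.047 .095 .2385; python3 snap.py side s11; python3 snap.py top t11
python3 - <<'E'
import cv2,numpy as np
a=cv2.imread("pics/t11.png");b=cv2.imread("pics/s11.png")
cv2.imwrite("pics/m11.png",np.hstack([cv2.resize(a[60:280,100:400],(400,300)),cv2.resize(b[160:235,240:340],(400,300),interpolation=2)]))
E
```

```text
t 15.8 pos [ 0.5839 -0.047   0.0947] yaw 0.2386 tilt [ 0.002  0.    -1.   ] -> cm [-0.03 -0.01 -0.03] twist 0.0 |d|mm 0 F [-7.2  2.7 20.3] open 0.0109
```

View pics/m11.png

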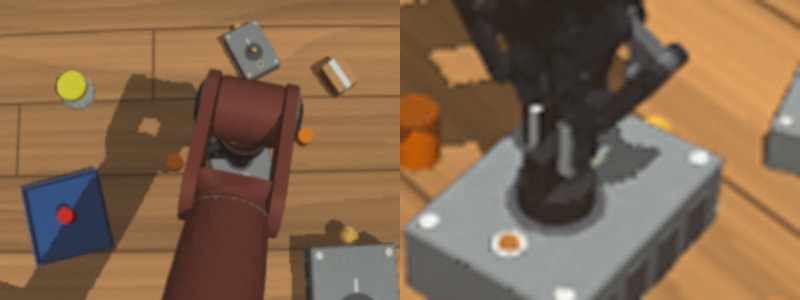

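Call:
move_arm:
  increments:
    - [0, 0, 0, 0, 0.8]
    - [0, 0, 0, 0, 0.8]
    - [0, 0, 0, 0, 0.8]
    - [0, 0, 0, 0, 0.8]

```text
t: 16.4
tool_pos: [0.5839, -0.047, 0.0947]
tool_rot: [3.119, 0.374, 0.003]
contact_force: [-7.4, 3.8, 21.3]
opening: 0.0108
```

Run:
```python
from h import *;from go import *
s=load("pics/s11.npz");o,R,p=state();ax=p+R@np.array([-.0008,0,0]);th=np.linspace(0,2*np.pi,73)
for z in (.052,.060):
    q=proj(s,np.c_[ax[0]+.021*np.cos(th),ax[1]+.021*np.sin(th),np.full(73,z)]);print(z,"u",q[:,0].min(),q[:,0].max(),"vmax",q[:,1].max())
g=s["image"].max(2).astype(int);print(g[205:225,278:281].mean(1).round())
inc(*p)
```

```text
0.052 u 269.7341020291552 289.355030364056 vmax 214.8717736624373
0.06 u 269.73934765201517 289.4966344958705 vmax 212.15706145767587
[ 50.  57.  65.  69.  72.  66.  50.  53.  50.  51.  49.  75. 104. 118.
 150. 157. 157. 159. 160. 159.]
t 16.4 pos [ 0.5839 -0.047   0.0947] yaw 0.2385 tilt [ 0.002  0.    -1.   ] -> cm [0. 0. 0.] twist 0 |d|mm 0 F [-7.4  3.8 21.3] open 0.0108
```

The rim edge at row 216, less the side view's known bias of about 0.8 px, fits the 0.052 m underside (predicted 214.9). The unpressed height would give 212.2. The push is steady at about 21 N, so I'm handing in.

```bash
python3 -c "
from station import order
print(order.finish_job())"
```

```text
the job is handed in; nothing more can be done
None
```

The job is done and handed in at 16.4 s, with the gripper still holding the knob pressed in. No verdict was reported.

- **Dust cap:** I lifted it straight off the spindle and set it upright near the middle of the blue tray. The last top view still shows it there.
- **Knob:** I turned it to the spindle's yaw (0.238 rad) and slid it on; there was almost no axial force 8 mm below the spindle tip.
- **Pressed in:** The tool stopped at 0.0947 m while the push rose from 13.7 N to about 21 N, so it is against the end stop (the spring alone needs 9 N). That puts the knob's underside about 2 mm above the block, and the side view agrees.
- **Bystanders:** The arm did not go near the carton, jar or filter. The last top view shows the carton and jar in place. The filter was outside that view, and I did not measure it again.

Two checks were not clean:
- Before insertion, the side camera put the knob about 1.5 mm off in y compared with the wrist camera. I followed the wrist camera and the knob went on freely.
- A side load of about 8 N remains at the wrist in the final pose. Shifting the tool 1 mm towards -x did not reduce it.

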